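# Eject the spent cartridge from the test reader and file it in the tray

## Robot

A 6-joint arm with a two-finger parallel gripper is mounted at the origin on the work surface. World frame = base frame: x ahead of the robot, y to its left, z up, the work surface at z = 0. Lengths are in m, angles in rad, forces in N, time in s.
With the tool pointing down it reaches from about 0.325 to 0.775 m from the base axis. Payload 5.5 kg.
Tool frame: the origin (TCP) lies midway between the tips of the shut fingers; the grasp point (between the pads) lies 19 mm behind it; z points along the fingers, y is the line along which they close (so a half turn about z gives the same grasp; the last joint's range is limited). The gripper opens to 85 mm and grips with 20 to 120 N. Pads are 22 mm wide; open, the fingers measure 114 mm over their backs; the gripper's body (76 mm by 85 mm) begins 54 mm behind the grasp point. The pads swing forward as they close: fully open they stand 13 mm farther back than shut.
Start: joints at [-1.308, 0.091, 1.231, -0, 1.82, -0.057], TCP at [0.189, -0.57, 0.231] pointing down, gripper open.
Joint ranges: [-2.87, 2.87], [-0.86, 2.18], [0.17, 2.46], [-1.51, 4.65], [0.06, 2.69], [-2.65, 2.65]. Speed limits (rad/s): [2.57, 2.57, 3.01, 3.14, 3.14, 3.14].

## Interface

Orientations are given as [roll, pitch, yaw] about the fixed x, y, z axes, in that order (R = Rz(yaw) Ry(pitch) Rx(roll)).
In Python, from station import * gives the robot as it stands. The module is installed in compiled form; this text tells all that it offers.
- The arm moves only by the tool apply_moves, never from a script. Its argument "deltas" is a list of rows, each an object of numbers: "tx", "ty", "tz": the shift along the world's x, y, z in m; "wx", "wy", "wz": the turn, a rotation vector about the world's x, y, z in rad; "hand": the opening, from 0 (shut) to 1 (fully open). In form: [{"tx": .., "ty": .., "tz": .., "wx": .., "wy": .., "wz": .., "hand": ..}, ...]. A call has 1 to 12 rows; each row is the pose to reach, as a shift and turn from the pose commanded when the call began; what a row does not reach only later rows make up. A row lasts 1/8 s, in which the tool goes at most 62.5 mm and 10.7 degrees, less where a joint would pass 70% of its speed; a pose out of reach is approached as far as the arm can. A call with a gripper value outside its range is refused whole. The fingers move at their own pace and stop on an object; "grip_force" is the grip in N (left out, the last holds). Time passes only in rows, so rows that repeat a pose let the fingers close. It gives the time, the measured TCP pose, the force, the opening and the grip force at its end, in the units of the state.
- get_obs(): the state, without advancing time (a new reading comes with each control period).
- camera(name): name is "side" or "top" or "wrist"; returns a dict with "image" (480x640x3 uint8, red, green, blue), "range_z" (480x640 float32, m along the optical axis (not along the pixel's ray), 0 where there is no reading), "fx", "fy", "cx", "cy" (pixels), "xyz" and "orientation" of the camera in the world. Camera axes: x right, y down, z forward; pixel columns grow to the right and rows downward; lengths in m; the calibration is good to about 2 mm. A picture is of the moment at which its call begins.
- sign_off(): hands the job in; it is judged then, once.
The state is a dict: "time_s": time; "joint_pos": joint angles; "qvel": joint speeds; "tau": joint torques, N m; "tcp_pos": TCP position; "orientation": TCP orientation; "wrist_force": force on the tool from outside, world axes, zero at the start; "torque": the same for the moment, N m; "width": opening from 0.0 (shut) to 1.0 (fully open); "gripper_force": force on a finger pad.
Only numpy, scipy, OpenCV 4.12 (cv2) and the standard library are available. Lean on these libraries where they do the work, as an engineer would, in place of code of your own. Each camera call takes 0.05 s, during which the arm holds its last target. There are 200 camera calls.

## Task

The test reader on the counter still holds a spent cartridge, pushed home in the well of its deck. Push the cartridge further down, as far as it goes, so that the push-push latch lets go, let it spring up, draw it straight up out of the well, and set it upright in the one empty compartment of the tray beside the two other spent cartridges, on the compartment's floor and lying along the tray like them. Set it down rather than drop it, let go of it, and leave the other cartridges and the marker pen where they are.

Things in the scene. Friction and masses are not known exactly. Their poses are not given: they have to be found in the camera images.
- reader: White desktop test reader, 180 x 150 mm, 95 mm high to its flat deck, fixed. Origin: centre of its underside; x from its front (robot side) to its back, z up. A low grey display panel, up to 15 mm above the deck, covers the deck from 35 mm behind the origin backwards. The open rectangular well for one cartridge is in the front part of the deck.
- well_mouth (a point): Centre of the well's mouth, at deck height, 30 mm in front of the reader's origin (reader x = -30 mm). The mouth measures 63 mm along reader x and 43 mm along reader y; its walls go straight down.
- carriage (a joint): Height (m, up positive) of the sprung push-push carriage under the cartridge. 0: latched, as at first; cartridge top 3 mm above the deck, too little to grip. Pushed down (4 to 6 N) it trips 4 to 4.5 mm down, just before the hard stop at -0.005. When the push is taken away it rises in half a second to +0.030 (cartridge top 33 mm above the deck). Pushed to the stop again it latches again.
- cartridge: The spent cartridge to take out: white plastic block, 60 mm along its x, 40 mm along its y, 60 mm high, flat top, 60 to 130 g. Origin: centre of its underside; z up. At first it stands in the reader's well with its x along reader x, loose on the carriage, with 1.5 mm of play on every side.
- cartridge_top (a point): Centre of the cartridge's flat top face, 60 mm above its origin.
- tray: Low grey open tray with three equal compartments in a row along its x, fixed: 234 x 62 mm, 18 mm high, walls, floor and dividers 3 mm thick. Compartment centres at tray x = -77, 0 and +77 mm; each about 74 mm along tray x and 56 mm along tray y inside. Origin: centre of its underside; z up.
- free_place: The empty compartment of the tray (any of the three), floored with a 66 x 48 mm sheet of thin paper. Origin: on the compartment's floor (3 mm above the counter), at its centre; x and y along the tray's.
- used_a: Another spent cartridge, same shape and size as the cartridge, standing in one of the tray's compartments. Origin: centre of its underside. To be left there.
- used_b: A third spent cartridge, same shape and size, standing in another of the tray's compartments. Origin: centre of its underside. To be left there.
- marker: Black marker pen, 12 mm thick, 125 mm long, lying on the counter between reader and tray. Origin: under its middle, on the counter; x along the pen. To be left alone.
Things that resemble listed ones, but are neither listed nor needed, are in the scene too. What is shaped like the cartridge but orange or purple is not meant.

How it is judged:
By the outcome, as a careful person would: the job done as asked, in the order asked, and still so for the second after the job is handed in, with the robot touching nothing.
It also fails if it takes over 51 s, if anything falls off the work surface, if the arm or the gripper's body presses on something with over 40 N, if the wrist force passes 120 N, or if a joint passes its speed limit or range.

## Working session

There is one attempt and no reset: what is moved stays moved. The work goes in short steps, Python scripts to look and compute and a tool call to move; the robot and the scene stay as the last step left them, time stands still between calls to the robot, and variables do not carry over. Pictures are saved under pics/ and viewed, at most 10 in all, crops included, and the job is handed in when it is done.

Besides the shell and the picture viewer there is one more tool, called as name([rows], argument=value, ...), one row to a line, values as JSON. apply_moves: Moves the arm, as the interface text tells. Its arguments: {"type":"object","properties":{"deltas":{"type":"array","items":{"type":"object","properties":{"tx":{"type":"number"},"ty":{"type":"number"},"tz":{"type":"number"},"wx":{"type":"number"},"wy":{"type":"number"},"wz":{"type":"number"},"hand":{"type":"number"}}}},"grip_force":{"type":"number"}},"required":["deltas"]}

```bash
mkdir -p pics; cat > h.py <<'E'
from station import *
import numpy as np, cv2
from scipy.spatial.transform import Rotation as R
def cloud(c):
    v,u=np.mgrid[0:480,0:640]; z=c["range_z"]
    p=np.stack([(u-c["cx"])/c["fx"]*z,(v-c["cy"])/c["fy"]*z,z],-1)
    return p@R.from_euler("xyz",c["orientation"]).as_matrix().T+np.array(c["xyz"])
def ray(c,u,v,h):
    d=R.from_euler("xyz",c["orientation"]).as_matrix()@np.array([(u-c["cx"])/c["fx"],(v-c["cy"])/c["fy"],1])
    o=np.array(c["xyz"]); return o+d*(h-o[2])/d[2]
E
python3 - <<'E'
from h import *
for n in ("top","side"):
    c=camera(n); cv2.imwrite(f"pics/{n}0.png",c["image"][:,:,::-1]); np.save(n+"0.npy",c,allow_pickle=True)
    print(n,c["xyz"],c["orientation"],c["fx"],(c["range_z"]>0).mean())
print(get_obs())
E
```

```text
top [ 0.4313661  -0.05893106  0.97089666] [-3.06967095 -0.02136601 -1.5461368 ] 456.98529595997684 0.9959733072916667
side [0.16389431 0.56817423 0.97629525] [-2.47990181 -0.01418402 -2.66390619] 562.612023686419 0.9958919270833333
{'time_s': 0.1, 'joint_pos': array([-1.30770464e+00,  9.17999232e-02,  1.23182374e+00,  1.43260471e-05,
        1.81979505e+00, -5.67034925e-02]), 'qvel': array([ 0.00022336, -0.00458206, -0.00255576, -0.00086611,  0.00036289,
       -0.0025169 ]), 'tau': array([ 4.68587939e-03, -4.60218573e+01, -4.19218791e+01,  2.17550250e-04,
        1.06614491e-02,  1.84005080e-05]), 'tcp_pos': array([ 0.18855463, -0.56932167,  0.23022124]), 'orientation': array([-3.13977032e+00, -1.17356500e-04,  3.19798591e-01]), 'wrist_force': array([-0.21680757, -0.29566641,  0.25563193]), 'torque': array([-0.02853493,  0.02035707, -0.01452278]), 'gripper_force': 0.0, 'width': 1.0003377623380028}
```

View pics/top0.png

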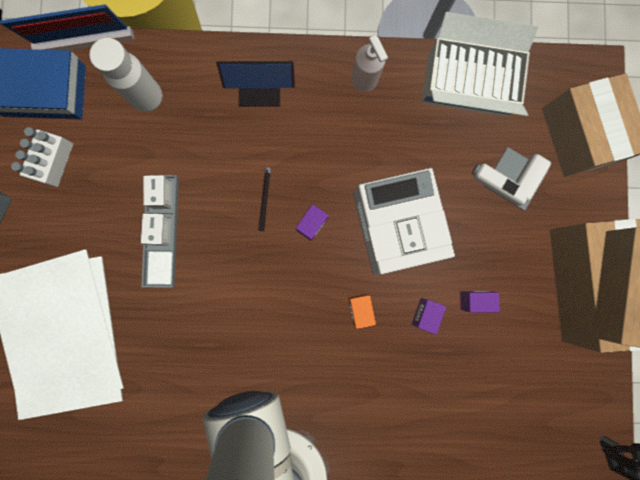

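View pics/side0.png

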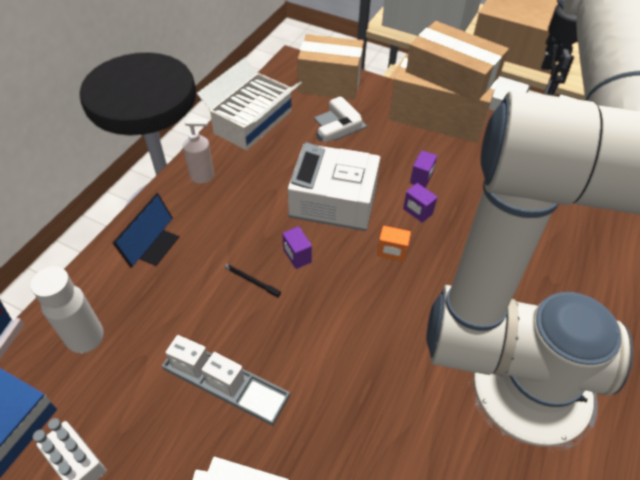

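The top view shows the reader at about (405,220) with the cartridge in its well at (411,235). The tray is at (158,232), with its empty compartment showing paper at (158,268), and the marker is at (265,198). The side view agrees: the paper is at (263,397) and the cartridge at (348,173).

```bash
cat > m.py <<'E'
from h import *
def rect(name,P,m,h):
    # biggest blob in mask -> min area rect of the world points projected at its height
    n,l,s,_=cv2.connectedComponentsWithStats(m.astype(np.uint8)); 
    if n<2: print(name,"none");return
    i=1+s[1:,4].argmax(); mm=l==i
    cs,_=cv2.findContours(mm.astype(np.uint8),cv2.RETR_EXTERNAL,cv2.CHAIN_APPROX_NONE)
    q=np.array([ray(c,u,v,h)[:2] for u,v in cs[0][:,0]])
    (cx,cy),(w,hh),a=cv2.minAreaRect((q*1000).astype(np.float32))
    print(name,"c",round(cx,1),round(cy,1),"size",round(w,1),round(hh,1),"ang",round(a,2),"z",np.median(P[mm][:,2]).round(4),"px",s[i][:4])
for n,rb,tb in (("top",(340,150,120,130),(130,165,60,135)),("side",(280,135,110,95),(155,325,145,105))):
    c=np.load(n+"0.npy",allow_pickle=True).item(); P=cloud(c); Z=P[:,:,2]; hsv=cv2.cvtColor(c["image"],cv2.COLOR_RGB2HSV)
    def box(b):
        m=np.zeros((480,640),bool); m[b[1]:b[1]+b[3],b[0]:b[0]+b[2]]=1; return m
    B=box(rb);T=box(tb)
    print(n,"counter z",np.median(Z[(Z<.02)&(Z>-.02)]))
    rect("reader>80",P,B&(Z>.085)&(Z<.125),.095)
    rect("tray",P,T&(Z>-.01)&(Z<.10)&(hsv[:,:,1]<70),.01)
    rect("paper",P,T&(Z<.012)&(hsv[:,:,1]<40)&(hsv[:,:,2]>200),.003)
    rect("used",P,T&(Z>.05),.063)
    x,y,w,h=rb; crop=c["image"][y:y+h,x:x+w,::-1]; x,y,w,h=tb
    a=cv2.resize(crop,(400,400)); b=cv2.resize(c["image"][y:y+h,x:x+w,::-1],(400,400))
    cv2.imwrite(f"pics/crop_{n}.png",np.hstack([a,b]))
E
python3 m.py
```

```text
top counter z 0.0009273275481755383
reader>80 c 530.7 -244.5 size 179.2 151.7 ang 14.68 z 0.0965 px [358 168  96 106]
tray c 504.9 256.7 size 236.4 74.9 ang 0.65 z 0.0174 px [140 175  39 113]
paper c 427.6 253.8 size 65.9 45.9 ang 2.74 z 0.0041 px [148 252  23  32]
used c 580.4 251.8 size 62.1 43.5 ang 2.98 z 0.063 px [143 175  23  32]
side counter z -0.0004137755668489618
reader>80 c 529.3 -240.7 size 179.4 162.5 ang 14.64 z 0.0952 px [288 142  92  64]
tray c 511.5 250.4 size 252.2 74.7 ang 0.6 z 0.0171 px [162 335 128  90]
paper c 427.8 252.7 size 67.3 48.6 ang 0.51 z 0.0029 px [239 382  45  38]
used c 501.5 256.8 size 43.3 64.2 ang 89.39 z 0.062 px [202 352  40  36]
```

View pics/crop_top.png

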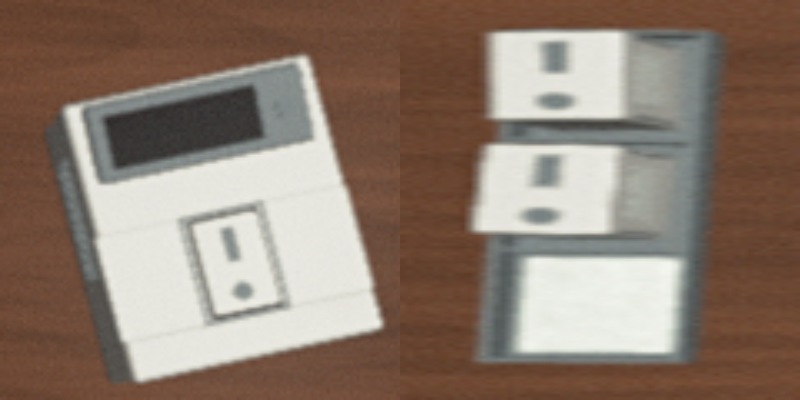

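apply_moves([
  {"tx": 0.04,"ty": 0.04,"tz": 0.03,"hand": 0.0},
  {"tx": 0.08,"ty": 0.08,"tz": 0.05,"wz": -0.02,"hand": 0.0},
  {"tx": 0.12,"ty": 0.12,"tz": 0.05,"wz": -0.03,"hand": 0.0},
  {"tx": 0.16,"ty": 0.16,"tz": 0.05,"wz": -0.04,"hand": 0.0},
  {"tx": 0.2,"ty": 0.2,"tz": 0.05,"wz": -0.05,"hand": 0.0},
  {"tx": 0.24,"ty": 0.24,"tz": 0.05,"wz": -0.064,"hand": 0.0},
  {"tx": 0.28,"ty": 0.28,"tz": 0.04,"wz": -0.064,"hand": 0.0},
  {"tx": 0.312,"ty": 0.318,"tz": 0.03,"wz": -0.064,"hand": 0.0},
  {"tx": 0.312,"ty": 0.318,"tz": 0.02,"wz": -0.064,"hand": 0.0},
  {"tx": 0.312,"ty": 0.318,"tz": 0.02,"wz": -0.064,"hand": 0.0},
  {"tx": 0.312,"ty": 0.318,"tz": 0.02,"wz": -0.064,"hand": 0.0},
  {"tx": 0.312,"ty": 0.318,"tz": 0.02,"wz": -0.064,"hand": 0.0},
])

```text
invalid input
```

```bash
python3 - <<'E'
from h import *
c=camera("wrist"); cv2.imwrite("pics/w1.png",c["image"][:,:,::-1]); np.save("w1.npy",c,allow_pickle=True)
print(c["xyz"],c["orientation"],c["fx"]);o=get_obs();print(o["tcp_pos"],o["orientation"],o["wrist_force"],o["width"])
E
```

```text
[ 0.25830986 -0.54638747  0.37341437] [ 2.85282270e+00  2.25328301e-03 -1.25070205e+00] 426.0675956451444
[ 0.18856111 -0.56936345  0.23040197] [-3.14002201e+00 -7.16909986e-05  3.19804477e-01] [ 0.35492126  0.56416625 -0.05179179] 1.0011926116959273
```

View pics/w1.png

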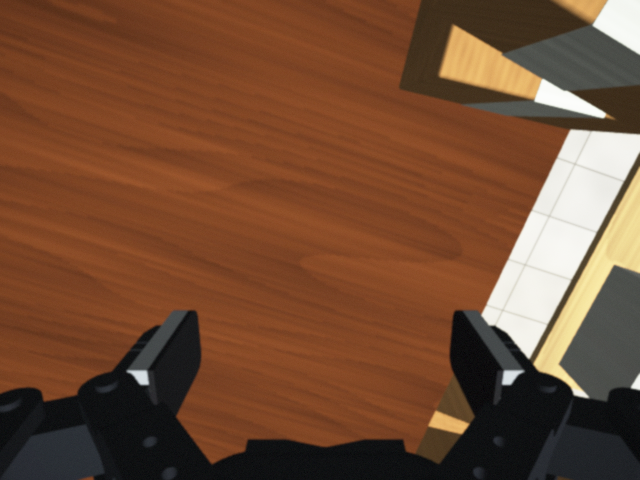

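The wrist view before the move shows bare counter, with a carton at the upper right and the open fingers at the bottom. The call was refused, so I'll write out every key, and route around the carton.

apply_moves([
  {"tx": 0.01,"ty": 0.05,"tz": 0.02,"wx": 0,"wy": 0,"wz": 0,"hand": 0},
  {"tx": 0.03,"ty": 0.1,"tz": 0.03,"wx": 0,"wy": 0,"wz": -0.02,"hand": 0},
  {"tx": 0.05,"ty": 0.15,"tz": 0.03,"wx": 0,"wy": 0,"wz": -0.03,"hand": 0},
  {"tx": 0.09,"ty": 0.19,"tz": 0.03,"wx": 0,"wy": 0,"wz": -0.04,"hand": 0},
  {"tx": 0.135,"ty": 0.22,"tz": 0.03,"wx": 0,"wy": 0,"wz": -0.05,"hand": 0},
  {"tx": 0.18,"ty": 0.25,"tz": 0.03,"wx": 0,"wy": 0,"wz": -0.06,"hand": 0},
  {"tx": 0.225,"ty": 0.28,"tz": 0.03,"wx": 0,"wy": 0,"wz": -0.064,"hand": 0},
  {"tx": 0.27,"ty": 0.3,"tz": 0.03,"wx": 0,"wy": 0,"wz": -0.064,"hand": 0},
  {"tx": 0.312,"ty": 0.318,"tz": 0.02,"wx": 0,"wy": 0,"wz": -0.064,"hand": 0},
  {"tx": 0.312,"ty": 0.318,"tz": 0.02,"wx": 0,"wy": 0,"wz": -0.064,"hand": 0},
  {"tx": 0.312,"ty": 0.318,"tz": 0.02,"wx": 0,"wy": 0,"wz": -0.064,"hand": 0},
], grip_force=40)

```text
time_s: 1.52
tcp_pos: [0.5003, -0.2516, 0.251]
orientation: [-3.141, 0.001, 0.256]
wrist_force: [-0.6, -1.1, -0.1]
width: 0.002
gripper_force: 0.0
```

```bash
python3 - <<'E'
from h import *
c=camera("wrist"); cv2.imwrite("pics/w2.png",c["image"][:,:,::-1]); np.save("w2.npy",c,allow_pickle=True)
print(c["xyz"],c["orientation"],c["fx"]);o=get_obs();print(o["tcp_pos"],o["orientation"],o["wrist_force"],o["width"])
E
```

```text
[ 0.57146974 -0.23290202  0.39405865] [ 2.85167161e+00  8.78199896e-04 -1.31443312e+00] 426.0675956451444
[ 0.50006878 -0.25202024  0.25150252] [3.14131059e+00 2.75966655e-04 2.55179460e-01] [-0.4332154  -0.07460367 -0.16598805] -0.000321014295672665
```

View pics/w2.png

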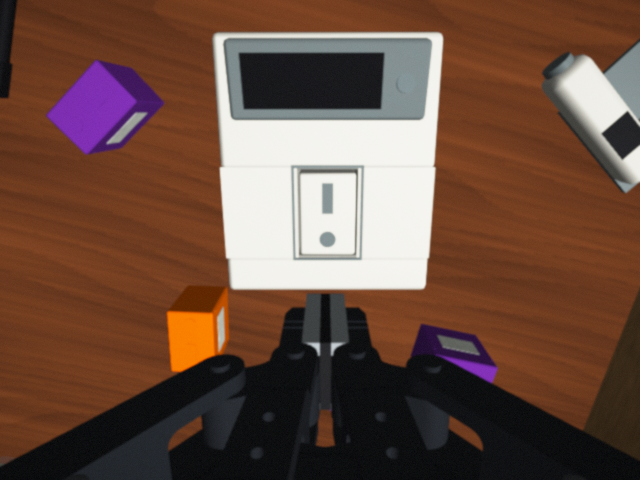

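The wrist view shows the cartridge at about columns 299-357, rows 171-256, inside the grey mouth frame at 292-362, 166-259. The shut fingers are at (325,320).

```bash
python3 - <<'E'
from h import *
c=np.load("w2.npy",allow_pickle=True).item()
g=cv2.cvtColor(c["image"],cv2.COLOR_RGB2GRAY)
print(g[215,284:372].tolist()); print(g[160:266,345].tolist())
P=cloud(c); print(P[180:250:20,345,2],P[180:250:20,270,2])
h=cv2.inRange(g,200,255); roi=np.zeros_like(h); roi[164:262,290:364]=h[164:262,290:364]
n,l,s,_=cv2.connectedComponentsWithStats(roi); i=l[215,345]
cs,_=cv2.findContours((l==i).astype(np.uint8),0,cv2.CHAIN_APPROX_NONE)
q=np.array([ray(c,u,v,.098)[:2] for u,v in cs[0][:,0]])*1000
print(s[i],cv2.minAreaRect(q.astype(np.float32)))
for z,us,vs in((.098,(299,357),(171,256)),(.095,(292,362),(166,259))):
    print(z,[ray(c,u,v,z)[:2].round(4) for u in us for v in vs],ray(c,sum(us)/2,sum(vs)/2,z).round(4))
# reader deck whole
d=((P[:,:,2]>.085)&(P[:,:,2]<.12)).astype(np.uint8); d[295:]=0; d[:,:200]=0;d[:,460:]=0
cs,_=cv2.findContours(d,0,cv2.CHAIN_APPROX_NONE);k=max(cs,key=cv2.contourArea)
print(cv2.minAreaRect((np.array([ray(c,u,v,.095)[:2] for u,v in k[:,0]])*1000).astype(np.float32)))
E
```

```text
[243, 242, 243, 243, 242, 243, 241, 229, 191, 165, 191, 230, 237, 225, 188, 157, 172, 218, 238, 242, 242, 242, 242, 243, 242, 243, 242, 242, 243, 242, 243, 243, 242, 242, 243, 243, 243, 243, 241, 240, 241, 240, 240, 240, 240, 240, 242, 241, 241, 242, 243, 244, 243, 243, 244, 243, 244, 243, 244, 243, 243, 244, 244, 244, 243, 244, 244, 244, 244, 243, 234, 188, 147, 207, 236, 229, 191, 162, 186, 227, 241, 243, 243, 243, 244, 244, 244, 243]
[243, 244, 243, 241, 229, 192, 157, 158, 149, 120, 93, 92, 129, 190, 230, 240, 243, 244, 244, 244, 244, 243, 243, 244, 243, 244, 244, 244, 243, 244, 243, 244, 243, 244, 244, 244, 244, 244, 244, 244, 244, 244, 244, 244, 244, 244, 243, 244, 244, 244, 244, 244, 243, 243, 244, 244, 244, 244, 243, 243, 243, 244, 244, 243, 243, 243, 243, 244, 243, 243, 244, 243, 243, 243, 243, 244, 244, 244, 243, 244, 244, 243, 243, 243, 243, 243, 243, 243, 243, 243, 243, 243, 240, 227, 190, 170, 177, 158, 141, 163, 216, 238, 243, 243, 243, 243]
[0.09963298 0.09829467 0.09832135 0.09891083] [0.09346927 0.09541809 0.09502401 0.09504203]
[ 300  174   56   80 3815] ((503.3226623535156, -252.51278686523438), (57.827327728271484, 38.70460510253906), 14.705489158630371)
0.098 [array([ 0.5282, -0.2254]), array([ 0.4678, -0.2401]), array([ 0.5384, -0.2642]), array([ 0.4786, -0.2813])] [ 0.5041 -0.2525  0.098 ]
0.095 [array([ 0.5299, -0.2198]), array([ 0.4631, -0.2357]), array([ 0.5423, -0.267 ]), array([ 0.4763, -0.286 ])] [ 0.504  -0.2518  0.095 ]
((532.7765502929688, -243.86148071289062), (177.25759887695312, 150.01889038085938), 14.710212707519531)
```

apply_moves([
  {"tx": 0.003,"ty": 0,"tz": -0.05,"wx": 0,"wy": 0,"wz": 0,"hand": 0},
  {"tx": 0.003,"ty": 0,"tz": -0.1,"wx": 0,"wy": 0,"wz": 0,"hand": 0},
  {"tx": 0.003,"ty": 0,"tz": -0.135,"wx": 0,"wy": 0,"wz": 0,"hand": 0},
  {"tx": 0.003,"ty": 0,"tz": -0.145,"wx": 0,"wy": 0,"wz": 0,"hand": 0},
  {"tx": 0.003,"ty": 0,"tz": -0.15,"wx": 0,"wy": 0,"wz": 0,"hand": 0},
  {"tx": 0.003,"ty": 0,"tz": -0.153,"wx": 0,"wy": 0,"wz": 0,"hand": 0},
  {"tx": 0.003,"ty": 0,"tz": -0.153,"wx": 0,"wy": 0,"wz": 0,"hand": 0},
  {"tx": 0.003,"ty": 0,"tz": -0.153,"wx": 0,"wy": 0,"wz": 0,"hand": 0},
])

```text
time_s: 2.58
tcp_pos: [0.5041, -0.2518, 0.0993]
orientation: [3.14, -0.001, 0.256]
wrist_force: [0.4, -0.1, -1.1]
width: -0.005
gripper_force: 0.0
```

apply_moves([
  {"tx": 0,"ty": 0,"tz": -0.002,"wx": 0,"wy": 0,"wz": 0,"hand": 0},
  {"tx": 0,"ty": 0,"tz": -0.003,"wx": 0,"wy": 0,"wz": 0,"hand": 0},
  {"tx": 0,"ty": 0,"tz": -0.004,"wx": 0,"wy": 0,"wz": 0,"hand": 0},
  {"tx": 0,"ty": 0,"tz": -0.0045,"wx": 0,"wy": 0,"wz": 0,"hand": 0},
  {"tx": 0,"ty": 0,"tz": -0.0045,"wx": 0,"wy": 0,"wz": 0,"hand": 0},
])

```text
time_s: 3.2
tcp_pos: [0.504, -0.2517, 0.094]
orientation: [3.141, -0.001, 0.256]
wrist_force: [2.8, -0.7, 4.3]
width: -0.002
gripper_force: 2.0
```

apply_moves([
  {"tx": 0,"ty": 0,"tz": -0.0005,"wx": 0,"wy": 0,"wz": 0,"hand": 0},
  {"tx": 0,"ty": 0,"tz": -0.001,"wx": 0,"wy": 0,"wz": 0,"hand": 0},
  {"tx": 0,"ty": 0,"tz": -0.001,"wx": 0,"wy": 0,"wz": 0,"hand": 0},
])

```text
time_s: 3.58
tcp_pos: [0.5039, -0.2517, 0.0931]
orientation: [3.141, -0.001, 0.256]
wrist_force: [2.3, -0.8, 5.5]
width: 0.0
gripper_force: 2.5
```

apply_moves([
  {"tx": 0,"ty": 0,"tz": -0.0005,"wx": 0,"wy": 0,"wz": 0,"hand": 0},
  {"tx": 0,"ty": 0,"tz": -0.001,"wx": 0,"wy": 0,"wz": 0,"hand": 0},
  {"tx": 0,"ty": 0,"tz": -0.001,"wx": 0,"wy": 0,"wz": 0,"hand": 0},
])

```text
time_s: 3.95
tcp_pos: [0.5041, -0.2518, 0.093]
orientation: [3.14, -0.001, 0.256]
wrist_force: [2.4, 0.9, 8.0]
width: 0.004
gripper_force: 4.3
```

The force has passed 6 N and the height has stalled at 0.093, which is the hard stop. I'll take the push away and open.

apply_moves([
  {"tx": 0,"ty": 0,"tz": 0.03,"wx": 0,"wy": 0,"wz": 0,"hand": 0},
  {"tx": 0,"ty": 0,"tz": 0.08,"wx": 0,"wy": 0,"wz": 0,"hand": 0},
  {"tx": 0,"ty": 0,"tz": 0.12,"wx": 0,"wy": 0,"wz": 0,"hand": 0.5},
  {"tx": 0,"ty": 0,"tz": 0.12,"wx": 0,"wy": 0,"wz": 0,"hand": 1},
  {"tx": 0,"ty": 0,"tz": 0.12,"wx": 0,"wy": 0,"wz": 0,"hand": 1},
  {"tx": 0,"ty": 0,"tz": 0.12,"wx": 0,"wy": 0,"wz": 0,"hand": 1},
  {"tx": 0,"ty": 0,"tz": 0.12,"wx": 0,"wy": 0,"wz": 0,"hand": 1},
])

```text
time_s: 4.82
tcp_pos: [0.5031, -0.2513, 0.2101]
orientation: [-3.14, 0.002, 0.256]
wrist_force: [-0.3, 0.5, 0.2]
width: 0.998
gripper_force: 0.0
```

```bash
python3 - <<'E'
from h import *
c=camera("wrist"); cv2.imwrite("pics/w3.png",c["image"][:,:,::-1]); np.save("w3.npy",c,allow_pickle=True)
o=get_obs();print(o["tcp_pos"],o["orientation"],o["width"])
P=cloud(c);Z=P[:,:,2]; m=(Z>.12)&(Z<.14)
m[:, :200]=0;m[:,460:]=0;m[340:]=0
n,l,s,_=cv2.connectedComponentsWithStats(m.astype(np.uint8)); i=1+s[1:,4].argmax();print(s[i],np.median(Z[l==i]))
cs,_=cv2.findContours((l==i).astype(np.uint8),0,cv2.CHAIN_APPROX_NONE)
print(cv2.minAreaRect((np.array([ray(c,u,v,.128)[:2] for u,v in cs[0][:,0]])*1000).astype(np.float32)))
E
```

```text
[ 0.50327584 -0.25141286  0.210553  ] [-3.14011725e+00  1.47382856e-03  2.55731752e-01] 1.001339590046494
[ 290  193   74  105 7468] 0.12841907170811867
((504.3289794921875, -251.34303283691406), (60.568546295166016, 39.72402572631836), 14.737180709838867)
```

View pics/w3.png

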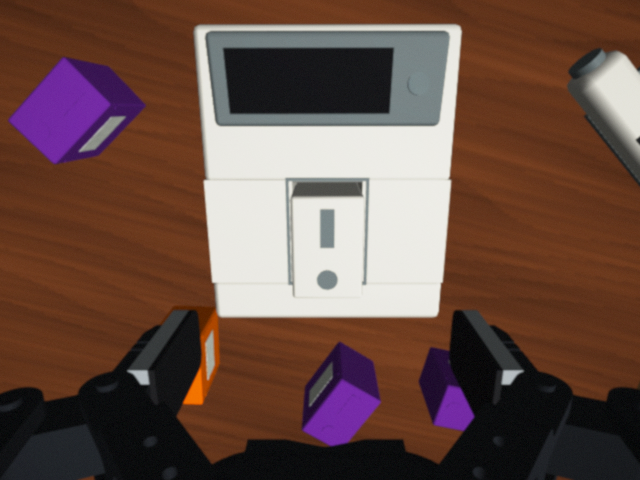

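The view shows the cartridge sprung up: its top is at rows 195-297, columns 290-364, height 0.128. The open fingers straddle it clear.

apply_moves([
  {"tx": 0.0005,"ty": 0,"tz": -0.04,"wx": 0,"wy": 0,"wz": 0.001,"hand": 1},
  {"tx": 0.0005,"ty": 0,"tz": -0.08,"wx": 0,"wy": 0,"wz": 0.001,"hand": 1},
  {"tx": 0.0005,"ty": 0,"tz": -0.105,"wx": 0,"wy": 0,"wz": 0.001,"hand": 0.8},
  {"tx": 0.0005,"ty": 0,"tz": -0.113,"wx": 0,"wy": 0,"wz": 0.001,"hand": 0.7},
  {"tx": 0.0005,"ty": 0,"tz": -0.113,"wx": 0,"wy": 0,"wz": 0.001,"hand": 0.6},
  {"tx": 0.0005,"ty": 0,"tz": -0.113,"wx": 0,"wy": 0,"wz": 0.001,"hand": 0.5},
  {"tx": 0.0005,"ty": 0,"tz": -0.113,"wx": 0,"wy": 0,"wz": 0.001,"hand": 0.4},
  {"tx": 0.0005,"ty": 0,"tz": -0.113,"wx": 0,"wy": 0,"wz": 0.001,"hand": 0.3},
  {"tx": 0.0005,"ty": 0,"tz": -0.113,"wx": 0,"wy": 0,"wz": 0.001,"hand": 0.3},
  {"tx": 0.0005,"ty": 0,"tz": -0.113,"wx": 0,"wy": 0,"wz": 0.001,"hand": 0.3},
], grip_force=30)

```text
time_s: 6.12
tcp_pos: [0.5045, -0.2518, 0.0992]
orientation: [3.141, -0.001, 0.257]
wrist_force: [1.6, -0.5, 2.2]
width: 0.462
gripper_force: 34.6
```

apply_moves([
  {"tx": 0,"ty": 0,"tz": 0.005,"wx": 0,"wy": 0,"wz": 0,"hand": 0.3},
  {"tx": 0,"ty": 0,"tz": 0.015,"wx": 0,"wy": 0,"wz": 0,"hand": 0.3},
  {"tx": 0,"ty": 0,"tz": 0.03,"wx": 0,"wy": 0,"wz": 0,"hand": 0.3},
  {"tx": 0,"ty": 0,"tz": 0.05,"wx": 0,"wy": 0,"wz": 0,"hand": 0.3},
  {"tx": 0,"ty": 0,"tz": 0.075,"wx": 0,"wy": 0,"wz": 0,"hand": 0.3},
  {"tx": 0,"ty": 0,"tz": 0.1,"wx": 0,"wy": 0,"wz": 0,"hand": 0.3},
  {"tx": 0,"ty": 0,"tz": 0.12,"wx": 0,"wy": 0,"wz": 0,"hand": 0.3},
  {"tx": 0,"ty": 0,"tz": 0.12,"wx": 0,"wy": 0,"wz": 0,"hand": 0.3},
])

```text
time_s: 7.12
tcp_pos: [0.5049, -0.252, 0.2216]
orientation: [3.139, -0.003, 0.257]
wrist_force: [-0.3, 0.3, -1.6]
width: 0.461
gripper_force: 34.2
```

```bash
python3 - <<'E'
from h import *
c=camera("wrist"); o=get_obs();print(o["tcp_pos"],o["orientation"],o["width"],o["wrist_force"],o["joint_pos"])
P=cloud(c);Z=P[:,:,2]; m=(c["range_z"]>.05)&(c["range_z"]<.25); print(c["range_z"][200:460:20,326].round(3),Z[200:460:20,326].round(3))
cv2.imwrite("pics/w4.png",c["image"][:,:,::-1])
E
```

```text
[ 0.50442432 -0.25177749  0.2196895 ] [ 3.14041543e+00 -1.20645355e-03  2.56767200e-01] 0.4629699594321492 [-1.17284798  0.52481258 -0.10263127] [-5.23310060e-01 -1.03280629e-02  1.35530899e+00  1.19988308e-05
  1.79492612e+00  7.90722454e-01]
[0.302 0.305 0.155 0.134 0.125 0.126 0.127 0.129 0.13  0.133 0.136 0.138
 0.141] [0.067 0.069 0.216 0.238 0.249 0.25  0.25  0.25  0.25  0.25  0.249 0.249
 0.249]
```

View pics/w4.png

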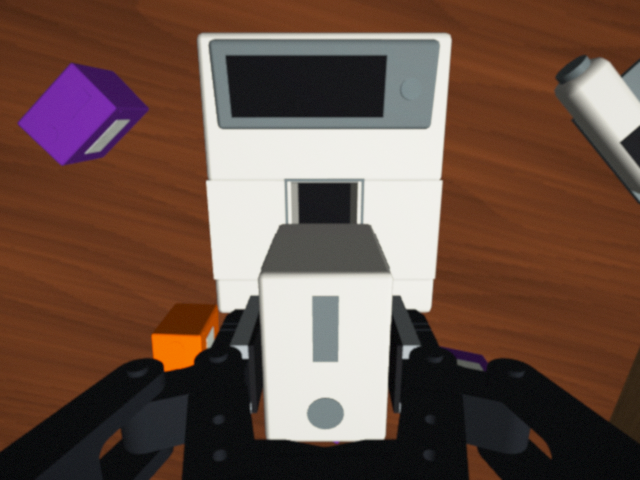

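Cartridge is held upright and clear of the well (top face at columns 262-390, rows 275-440, height 0.250). The empty well shows at (325,200). Next, carry it to just short of the tray for a close look.

apply_moves([
  {"tx": -0.006,"ty": 0.02,"tz": 0,"wx": 0,"wy": 0,"wz": -0.01,"hand": 0.3},
  {"tx": -0.016,"ty": 0.06,"tz": 0,"wx": 0,"wy": 0,"wz": -0.03,"hand": 0.3},
  {"tx": -0.03,"ty": 0.11,"tz": 0,"wx": 0,"wy": 0,"wz": -0.05,"hand": 0.3},
  {"tx": -0.045,"ty": 0.16,"tz": 0,"wx": 0,"wy": 0,"wz": -0.08,"hand": 0.3},
  {"tx": -0.06,"ty": 0.21,"tz": 0,"wx": 0,"wy": 0,"wz": -0.1,"hand": 0.3},
  {"tx": -0.075,"ty": 0.26,"tz": 0,"wx": 0,"wy": 0,"wz": -0.13,"hand": 0.3},
  {"tx": -0.09,"ty": 0.31,"tz": 0,"wx": 0,"wy": 0,"wz": -0.15,"hand": 0.3},
  {"tx": -0.105,"ty": 0.36,"tz": 0,"wx": 0,"wy": 0,"wz": -0.18,"hand": 0.3},
  {"tx": -0.12,"ty": 0.41,"tz": 0,"wx": 0,"wy": 0,"wz": -0.2,"hand": 0.3},
  {"tx": -0.135,"ty": 0.46,"tz": 0,"wx": 0,"wy": 0,"wz": -0.23,"hand": 0.3},
  {"tx": -0.142,"ty": 0.49,"tz": 0,"wx": 0,"wy": 0,"wz": -0.24,"hand": 0.3},
  {"tx": -0.144,"ty": 0.505,"tz": 0,"wx": 0,"wy": 0,"wz": -0.245,"hand": 0.3},
])

```text
time_s: 8.68
tcp_pos: [0.3592, 0.2545, 0.2174]
orientation: [3.14, 0.002, 0.014]
wrist_force: [0.3, -0.7, -0.9]
width: 0.465
gripper_force: 34.2
```

apply_moves([
  {"tx": 0,"ty": 0,"tz": 0,"wx": 0,"wy": 0,"wz": 0,"hand": 0.3},
  {"tx": 0,"ty": 0,"tz": 0,"wx": 0,"wy": 0,"wz": 0,"hand": 0.3},
  {"tx": 0,"ty": 0,"tz": 0,"wx": 0,"wy": 0,"wz": 0,"hand": 0.3},
  {"tx": 0,"ty": 0,"tz": 0,"wx": 0,"wy": 0,"wz": 0,"hand": 0.3},
])

```text
time_s: 9.18
tcp_pos: [0.3604, 0.2528, 0.2189]
orientation: [3.142, -0.0, 0.01]
wrist_force: [0.7, -0.2, -0.8]
width: 0.457
gripper_force: 34.2
```

```bash
python3 - <<'E'
from h import *
c=camera("wrist"); o=get_obs();print(o["tcp_pos"],o["orientation"],o["width"],o["wrist_force"],o["joint_pos"])
np.save("w5.npy",c,allow_pickle=True)
cv2.imwrite("pics/w5.png",c["image"][:,:,::-1])
E
```

```text
[0.36039202 0.25289156 0.21889546] [-3.14151475e+00 -2.71953762e-04  1.06900121e-02] 0.45705321888505046 [ 0.43875749  0.74894991 -0.44977432] [ 5.34625035e-01 -3.43901792e-01  1.65172900e+00 -7.10357132e-05
  1.83349100e+00  2.09471288e+00]
```

View pics/w5.png

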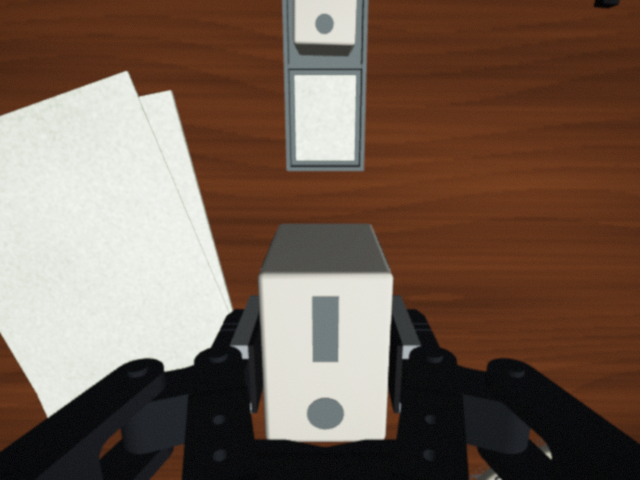

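The view shows the paper in the empty compartment at columns 294-356, rows 73-161, with the tray outline at columns 286-366 and its end at row 170. The held cartridge is unchanged.

```bash
python3 - <<'E'
from h import *
c=np.load("w5.npy",allow_pickle=True).item()
hsv=cv2.cvtColor(c["image"],cv2.COLOR_RGB2HSV)
m=((hsv[:,:,1]<40)&(hsv[:,:,2]>185)).astype(np.uint8); m[:62]=0;m[175:]=0;m[:,:280]=0;m[:,370:]=0
def f(m,z):
    cs,_=cv2.findContours(m,0,cv2.CHAIN_APPROX_NONE);k=max(cs,key=cv2.contourArea)
    print(cv2.boundingRect(k),cv2.minAreaRect((np.array([ray(c,u,v,z)[:2] for u,v in k[:,0]])*1000).astype(np.float32)))
f(m,.003)
# tray outer edge (rim z=.018): left/right edges per row below the used cartridge
t=((hsv[:,:,1]<90)).astype(np.uint8); L=[];Rr=[]
for v in range(75,160,3):
    r=np.flatnonzero(t[v,270:380])+270
    L.append(ray(c,r.min()-.5,v,.018)[:2]);Rr.append(ray(c,r.max()+.5,v,.018)[:2])
for e in (L,Rr):
    e=np.array(e);p=np.polyfit(e[:,0],e[:,1],1);print("edge slope",p[0],"y at .428",np.polyval(p,.428))
E
```

```text
(294, 75, 62, 86) ((428.1434326171875, 254.18373107910156), (66.39602661132812, 48.733367919921875), 0.6205540895462036)
edge slope 0.007516305029008839 y at .428 0.28561321588708016
edge slope 0.011524464429828152 y at .428 0.22278046590554448
```

apply_moves([
  {"tx": 0.025,"ty": 0,"tz": 0,"wx": 0,"wy": 0,"wz": 0,"hand": 0.3},
  {"tx": 0.055,"ty": 0.001,"tz": 0,"wx": 0,"wy": 0,"wz": 0,"hand": 0.3},
  {"tx": 0.0675,"ty": 0.001,"tz": -0.02,"wx": 0,"wy": 0,"wz": 0,"hand": 0.3},
  {"tx": 0.0675,"ty": 0.001,"tz": -0.06,"wx": 0,"wy": 0,"wz": 0,"hand": 0.3},
  {"tx": 0.0675,"ty": 0.001,"tz": -0.1,"wx": 0,"wy": 0,"wz": 0,"hand": 0.3},
  {"tx": 0.0675,"ty": 0.001,"tz": -0.135,"wx": 0,"wy": 0,"wz": 0,"hand": 0.3},
  {"tx": 0.0675,"ty": 0.001,"tz": -0.155,"wx": 0,"wy": 0,"wz": 0,"hand": 0.3},
  {"tx": 0.0675,"ty": 0.001,"tz": -0.165,"wx": 0,"wy": 0,"wz": 0,"hand": 0.3},
  {"tx": 0.0675,"ty": 0.001,"tz": -0.175,"wx": 0,"wy": 0,"wz": 0,"hand": 0.3},
  {"tx": 0.0675,"ty": 0.001,"tz": -0.18,"wx": 0,"wy": 0,"wz": 0,"hand": 0.3},
  {"tx": 0.0675,"ty": 0.001,"tz": -0.18,"wx": 0,"wy": 0,"wz": 0,"hand": 0.3},
  {"tx": 0.0675,"ty": 0.001,"tz": -0.18,"wx": 0,"wy": 0,"wz": 0,"hand": 0.3},
])

```text
time_s: 10.72
tcp_pos: [0.428, 0.2546, 0.0395]
orientation: [-3.141, -0.001, 0.012]
wrist_force: [-0.1, -1.2, -0.6]
width: 0.464
gripper_force: 34.2
```

apply_moves([
  {"tx": 0,"ty": 0,"tz": -0.001,"wx": 0,"wy": 0,"wz": 0,"hand": 0.3},
  {"tx": 0,"ty": 0,"tz": -0.002,"wx": 0,"wy": 0,"wz": 0,"hand": 0.3},
  {"tx": 0,"ty": 0,"tz": -0.003,"wx": 0,"wy": 0,"wz": 0,"hand": 0.3},
  {"tx": 0,"ty": 0,"tz": -0.004,"wx": 0,"wy": 0,"wz": 0,"hand": 0.3},
  {"tx": 0,"ty": 0,"tz": -0.0045,"wx": 0,"wy": 0,"wz": 0,"hand": 0.3},
  {"tx": 0,"ty": 0,"tz": -0.0045,"wx": 0,"wy": 0,"wz": 0,"hand": 0.3},
])

```text
time_s: 11.48
tcp_pos: [0.4279, 0.2546, 0.0357]
orientation: [-3.141, -0.001, 0.012]
wrist_force: [-3.0, -0.2, 7.1]
width: 0.46
gripper_force: 35.2
```

Contact at floor height with 7 N. Let go gently and back off.

apply_moves([
  {"tx": 0,"ty": 0,"tz": 0.001,"wx": 0,"wy": 0,"wz": 0,"hand": 0.46},
  {"tx": 0,"ty": 0,"tz": 0.001,"wx": 0,"wy": 0,"wz": 0,"hand": 0.55},
  {"tx": 0,"ty": 0,"tz": 0.001,"wx": 0,"wy": 0,"wz": 0,"hand": 0.65},
  {"tx": 0,"ty": 0,"tz": 0.001,"wx": 0,"wy": 0,"wz": 0,"hand": 0.75},
  {"tx": 0,"ty": 0,"tz": 0.001,"wx": 0,"wy": 0,"wz": 0,"hand": 0.75},
  {"tx": 0,"ty": 0,"tz": 0.01,"wx": 0,"wy": 0,"wz": 0,"hand": 0.75},
  {"tx": 0,"ty": 0,"tz": 0.03,"wx": 0,"wy": 0,"wz": 0,"hand": 0.75},
  {"tx": 0,"ty": 0,"tz": 0.07,"wx": 0,"wy": 0,"wz": 0,"hand": 0.75},
  {"tx": 0,"ty": 0,"tz": 0.12,"wx": 0,"wy": 0,"wz": 0,"hand": 0.75},
  {"tx": -0.03,"ty": 0,"tz": 0.16,"wx": 0,"wy": 0,"wz": 0,"hand": 0.75},
  {"tx": -0.06,"ty": 0,"tz": 0.18,"wx": 0,"wy": 0,"wz": 0,"hand": 0.75},
  {"tx": -0.06,"ty": 0,"tz": 0.18,"wx": 0,"wy": 0,"wz": 0,"hand": 0.75},
])

```text
time_s: 12.98
tcp_pos: [0.3674, 0.2551, 0.2179]
orientation: [-3.138, -0.005, 0.013]
wrist_force: [0.7, 0.1, 0.6]
width: 0.754
gripper_force: 0.0
```

```bash
python3 - <<'E'
from h import *
c=camera("wrist"); o=get_obs();print(o["tcp_pos"],o["width"],o["wrist_force"])
cv2.imwrite("pics/w6.png",c["image"][:,:,::-1])
P=cloud(c);Z=P[:,:,2]; m=((Z>.05)&(Z<.08)&(c["range_z"]>.15)).astype(np.uint8); m[:,:260]=0;m[:,390:]=0;m[300:]=0
cs,_=cv2.findContours(m,0,cv2.CHAIN_APPROX_NONE)
for k in cs:
    if cv2.contourArea(k)>300: print(cv2.boundingRect(k),cv2.minAreaRect((np.array([ray(c,u,v,.063)[:2] for u,v in k[:,0]])*1000).astype(np.float32)))
print(np.median(Z[m>0]))
c=camera("top"); cv2.imwrite("pics/t2.png",np.hstack([c["image"][150:300,120:280,::-1]]).repeat(3,0).repeat(3,1))
E
```

```text
[0.36775816 0.25473034 0.21589583] 0.7502089185874691 [-0.04601026  0.26477269 -0.21812063]
(298, 88, 60, 91) ((426.5516052246094, 255.4668426513672), (59.631221771240234, 39.78959655761719), 0.6413993835449219)
(298, 0, 63, 60) ((491.34832763671875, 255.34640502929688), (34.347171783447266, 39.72062301635742), 0.7234243154525757)
0.06342480270159045
```

View pics/w6.png

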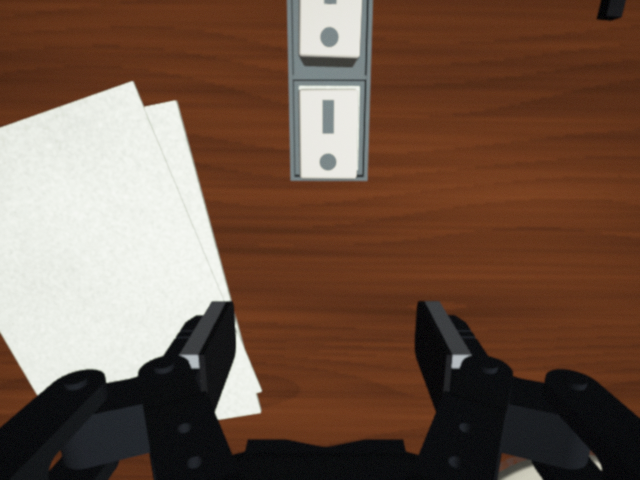

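The cartridge stands upright in the compartment: its top face is at columns 298-358, rows 88-179, height 0.063. It is aligned with its neighbour to 0.1 degrees and untouched by the open gripper.

```bash
python3 -c "
from station import *
print(sign_off())"
```

```text
the job is handed in; nothing more can be done
None
```

The job is handed in at about 13 s of the 51 s allowed: the cartridge was unlatched, drawn straight up and set upright on the floor of the empty tray compartment, in line with the other two, and the gripper let go of it and moved clear.

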